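# Hold the gearbox cover over its screw holes

### The arm

A 7-joint arm with a two-finger parallel gripper is mounted at the origin on a cart in front of the work surface, level with it; the furniture and walls round the work are solid. World frame = base frame: x ahead of the robot, y to its left, z up, the work surface at z = 0. Lengths are in m, angles in rad, forces in N, time in s.
With the tool pointing down it reaches from about 0.35 to 0.9 m from the base axis. Payload 8.1 kg.
Tool frame: the origin (TCP) lies at the very end of the fingers, on their centre line; the grasp point (between the pads) lies 19 mm behind it (grasp_offset is the distance from the TCP to the grasp point, in m); z points along the fingers, y is the line along which they close (so a half turn about z gives the same grasp; the last joint's range is limited). The gripper opens to 92 mm and grips with 3 to 60 N. Pads are 19 mm wide; open, the fingers measure 130 mm over their backs; the gripper's body (75 mm by 190 mm) begins 47 mm behind the grasp point.
Start: joints at [1.073, 0.434, 0.025, 1.573, -0.012, 1.134, -0.075], TCP at [0.24, -0.577, 0.206] pointing down, gripper open.
Joint ranges: [-2.62, 2.62], [-0.44, 2.09], [-1.27, 1.32], [0.08, 2.57], [-1.32, 4.46], [0.12, 2], [-2.74, 2.74]. Speed limits (rad/s): [2.22, 2.22, 3.01, 3.01, 3.14, 3.14, 3.14].

### API

Orientations are given as a rotation vector (axis times angle).
In Python, from cell import observe, get_image, camera_params, sign_off, silhouettes, grasp_offset gives the robot as it stands. The module is installed in compiled form; this text tells all that it offers.
- The arm moves only by the tool jog_arm, never from a script. Its argument "motion" is a list that holds one entry, the list of rows, each a list of 7 numbers: the shift along the tool's x, y, z in m, then the turn, a rotation vector about the tool's x, y, z in rad, then the closure, from -1 (fully open) to 1 (shut), so that 0 is half open. In form: [[[dx, dy, dz, wx, wy, wz, hand], ...]]. A call has 1 to 10 rows; each row is the pose to reach, as a shift and turn from the pose commanded when the call began, along the tool's axes at that moment; what a row does not reach only later rows make up. A row lasts 1/12 s, in which the tool goes at most 41.7 mm and 7.16 degrees, less where a joint would pass 70% of its speed; a pose out of reach is approached as far as the arm can. A call with a gripper value outside its range is refused whole. The fingers move at their own pace and stop on an object; "force" is the grip in N (left out, the last holds). Time passes only in rows, so rows that repeat a pose let the fingers close. It gives the time, the measured TCP pose, the force, the opening and the grip force at its end, in the units of the state.
- observe(): the state, without advancing time (a new reading comes with each control period).
- get_image(name): name is "scene" or "top"; returns the picture (384x512x3 uint8, red, green, blue); there is no depth.
- camera_params(name): a dict with "vertical_fov" (degrees; the focal length in pixels is half the picture's height over the tangent of half this angle, whatever the lens; pixels are square), "cx", "cy" (the principal point, pixels), "T" (4x4, takes a point from camera to world coordinates). Camera axes: x right, y down, z forward; pixel columns grow to the right and rows downward; lengths in m; the calibration is good to about 2 mm. A picture is of the moment at which its call begins. camera_params takes no time and is no camera call.
- sign_off(): hands the job in; it is judged then, once.
Trained networks look in the newest picture that a camera, given by its name, has taken for a name from the list of things; names that differ only in an ending like _2 or _b are one class to them, and where a whole thing is asked for, a point or a joint stands for the part that bears it (a point fixed in the world has none). Each returns a list of dicts, best first, with "p" (0 to 1); they miss things now and then, are a little off and sometimes report something else, mostly with a low value. They report only what shows in the picture. A call takes as long as a camera call.
- silhouettes(query, camera): "mask" (384x512 bool, what is visible of it) and "pixel" ([column, row] in pixels, amid what is visible of it).
The state is a dict: "clock": time; "joints": joint angles; "dq": joint speeds; "joint_efforts": joint torques, N m; "position": TCP position; "ee_rot": TCP orientation; "force": force on the tool from outside, world axes, zero at the start; "ft_torque": the same for the moment, N m; "width": opening from 0.0 (shut) to 1.0 (fully open); "gripper_force": force on a finger pad.
Only numpy, scipy, OpenCV 4.12 (cv2) and the standard library are available. Lean on these libraries where they do the work, as an engineer would, in place of code of your own. Each camera call takes 0.05 s, during which the arm holds its last target. There are 200 camera calls.

### The job

The worm gearbox of the polishing spindle has been filled and is to be closed: lift the oil pot off the open gearbox by its bail handle, keeping it upright, and stand it on the bench beside the gearbox. Then pick up the grey-green cover plate by its black handle and hold it level about a centimetre above the gearbox's flange, narrow nose over narrow nose, each of its four holes right over its threaded hole and the plate touching nothing, so that I can slip the gasket in and start the screws. Finish still holding it there, quite still, and leave the other things on the bench where they are.

Things in the scene. Friction and masses are not known exactly. Their poses are not given: they have to be found in the camera images.
- gearbox: Grey-green gearbox, fixed to the bench, open on top. Origin: on the bench under the middle of its outline; z up, x to its narrow nose. Bare-metal flange, top 72 mm up: wide part x -62..30, y +-52 mm; nose x 30..62, y +-36 mm. Opening 56 x 54 mm at x -10. 7 mm threaded holes at (-50, 38) a, (-50, -38) b, (50, -22) c, (50, 22) d mm. Steel shaft stub out of the nose to x 84, 40 mm up.
- cover: Loose grey-green steel cover plate, 4 mm thick, 0.3 to 0.5 kg, same outline as the flange, flat on the bench, handle up. Origin: underside, middle of the outline; z up, x to its nose. Four 12 mm holes at the same x, y as the gearbox's threaded holes. Brass breather on the nose at x 50, y 0, 14 mm wide, top 18 mm up. Black bar handle along x.
- cover_handle (a point): Middle of the cover's black bar handle, at x -3, y 0, 38 mm above the underside. The bar is 84 mm long (along x), 10 mm wide, 13 mm high, on two 10 mm round posts at x -39 and 33 mm, open beneath; the plate balances here.
- hole_a (a point): Centre of cover hole a at the plate's underside (wide end, y +).
- hole_c (a point): Centre of cover hole c at the plate's underside (nose end, y -).
- thread_a (a point): Centre of the mouth of threaded hole a in the gearbox flange top (wide end, y +).
- thread_c (a point): Centre of the mouth of threaded hole c in the gearbox flange top (nose end, y -).
- oil_pot: Loose bare-metal pot, 0.3 to 0.65 kg, base 72 mm wide, rim 86 mm wide and 83 mm up, standing on the gearbox flange over the opening. A stiff bail (it does not swing) arches over the mouth along the pot's x, 98 mm wide over its ends. Origin: middle of the base's underside; z up.
- pot_handle (a point): Middle of the straight wooden grip on top of the pot's bail, 126 mm above the base: 56 mm long (along the pot's x), 14 mm wide, 15 mm high.
- gasket: Bystander: cork gasket 3 mm thick in the outline of the flange, lying on the back boards of the bench, which begin at x = 0.57 m and stand 6 mm above the front ones (z = 0). Origin: underside, centre.
- screw_dish: Bystander: round steel dish 70 mm wide, 18 mm high, with four brass screws in it. Origin: underside, centre.
- bone_cup: Bystander: slim cream bone cup with a black foot, 53 x 74 mm, 109 mm high, at the back right. Origin: underside, centre.
- sanding_block: Bystander: sanding block 45 x 88 x 26 mm on the bench to the right. Origin: underside, centre.

How it is judged:
On the way:
1. the oil pot stands upright on the bench beside the gearbox, released (height (world z) of oil_pot below 0.015 m and angle between oil_pot's own z axis and vertical below 0.1 rad and contact force between oil_pot and gearbox below 0.1 N and horizontal distance between oil_pot and gearbox between 0.08 and 0.4 m and contact force between the fingers and oil_pot below 0.1 N and linear speed of oil_pot below 0.02 m/s), for 0.2 s.
At the end, for the whole second after the job is handed in: Cover held, at rest, level within 4 deg, underside 4-20 mm above the flange, holes a and c each within 4 mm sideways of their threaded holes, touching neither gearbox nor pot; oil pot upright on the bench, released, at rest, 8-40 cm from the gearbox's middle, not touching it (all of step 1 and horizontal distance between hole_a and thread_a below 0.004 m and z of hole_a in the frame of thread_a between 0.004 and 0.02 m and horizontal distance between hole_c and thread_c below 0.004 m and z of hole_c in the frame of thread_c between 0.004 and 0.02 m and angle between cover's own z axis and vertical below 0.07 rad and contact force between cover and gearbox below 0.2 N and contact force between cover and oil_pot below 0.2 N and contact force between the fingers and cover above 1 N and linear speed of cover below 0.01 m/s and angular speed of cover below 0.1 rad/s); the arm keeps its last pose, push and grip.
It fails at once if the oil pot is tipped by more than 35 degrees (angle between oil_pot's own z axis and vertical above 0.6 rad).
It fails at once if the gasket, the screw dish, the sanding block or the slim bone cup is shifted by more than 3 cm (distance of any of gasket, screw_dish, sanding_block, bone_cup from where it was at the start of the episode above 0.03 m).
It also fails if it takes over 53 s, if anything falls off the work surface, if the arm or the gripper's body presses on something with over 40 N, if the wrist force passes 120 N, or if a joint passes its speed limit or range.

## Working session

There is one attempt and no reset: what is moved stays moved. The work goes in short steps, Python scripts to look and compute and a tool call to move; the robot and the scene stay as the last step left them, time stands still between calls to the robot, and variables do not carry over. Pictures are saved under pics/ and viewed, at most 10 in all, crops included, and the job is handed in when it is done.

Besides the shell and the picture viewer there is one more tool, called after "Request:" by a JSON object that holds its "fn" and its "kwargs", one argument or row to a line. jog_arm: Moves the arm, as the interface text tells. Its arguments: {"type":"object","properties":{"motion":{"type":"array"},"force":{"type":"number"}},"required":["motion"]}

```bash
mkdir -p pics; python3 - <<'E'
from cell import *
import cv2,numpy as np
np.set_printoptions(precision=4,suppress=True)
s=observe();print(s,grasp_offset)
for n in("scene","top"):
    cv2.imwrite(f"pics/{n}0.png",get_image(n)[:,:,::-1]);print(n,camera_params(n))
E
```

```text
{'clock': 0.0, 'joints': array([ 1.0734,  0.4352,  0.025 ,  1.5741, -0.0116,  1.134 , -0.0751]), 'dq': array([-0.0009,  0.0007, -0.001 ,  0.0009,  0.0011, -0.0003, -0.0002]), 'joint_efforts': array([  0.0008, -66.7869,   0.9854, -31.447 ,  -0.0605,   0.0427,
         0.0002]), 'position': array([ 0.2401, -0.5764,  0.2054]), 'ee_rot': array([-3.0791, -0.6157,  0.0007]), 'force': array([-1.0861,  0.3247, -0.2768]), 'ft_torque': array([ 0.0231,  0.0208, -0.0128]), 'gripper_force': 0.0, 'width': 1.0007539537132384} 0.0188
scene {'vertical_fov': 46.3450166945576, 'cx': 248.29643056659114, 'cy': 190.58293517199562, 'T': array([[-0.8885, -0.3345,  0.3141,  0.0995],
       [-0.4589,  0.6456, -0.6104,  0.7112],
       [ 0.0014, -0.6865, -0.7271,  1.1792],
       [ 0.    ,  0.    ,  0.    ,  1.    ]])}
top {'vertical_fov': 44.736987687250945, 'cx': 259.43860726280553, 'cy': 190.95654189205567, 'T': array([[-0.0187, -0.9835,  0.1799,  0.2696],
       [-0.9998,  0.0171, -0.0106, -0.1609],
       [ 0.0073, -0.18  , -0.9836,  1.6682],
       [ 0.    ,  0.    ,  0.    ,  1.    ]])}
```

View pics/scene0.png

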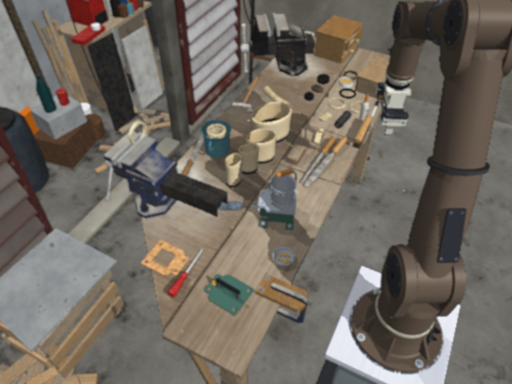

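View pics/top0.png

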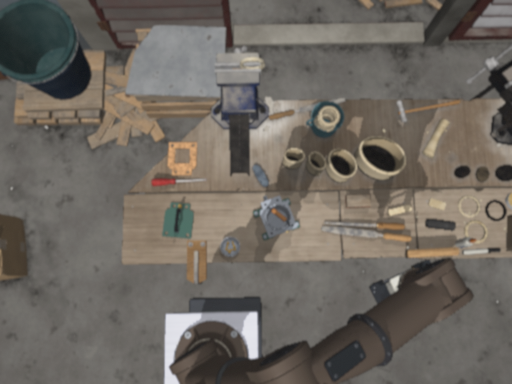

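```bash
cat > h.py <<'E'
from cell import *
import cv2,numpy as np
np.set_printoptions(precision=4,suppress=True)
def K(n):
    p=camera_params(n);return 192/np.tan(np.radians(p["vertical_fov"]/2)),p["cx"],p["cy"],p["T"]
def back(n,px,z):
    f,cx,cy,T=K(n);d=T[:3,:3]@np.array([(px[0]-cx)/f,(px[1]-cy)/f,1.]);return T[:3,3]+d*(z-T[2,3])/d[2]
def proj(n,P):
    f,cx,cy,T=K(n);q=(np.atleast_2d(P)-T[:3,3])@T[:3,:3];return np.c_[f*q[:,0]/q[:,2]+cx,f*q[:,1]/q[:,2]+cy]
E
python3 - <<'E'
from h import *
import pickle
Z=dict(gearbox=.036,cover=.004,oil_pot=.13,pot_handle=.198,cover_handle=.038,gasket=.009,screw_dish=.009,bone_cup=.06,sanding_block=.026)
M={}
for n in("scene","top"):
    im=get_image(n);M[n]=im
    for q in Z:
        r=silhouettes(q,n)[:2]
        for d in r: print(n,q,round(d["p"],2),d["pixel"],int(d["mask"].sum()),back(n,d["pixel"],Z[q]))
        if r:M[n,q]=r[0]["mask"]
pickle.dump(M,open("m0.pkl","wb"))
a=cv2.resize(M["scene"][160:330,190:330],None,fx=4,fy=4,interpolation=cv2.INTER_CUBIC)[:600]
b=cv2.resize(M["top"][185:285,145:315],None,fx=4.7,fy=4.7,interpolation=cv2.INTER_CUBIC)
cv2.imwrite("pics/a1.png",a[:,:,::-1]);cv2.imwrite("pics/b1.png",b[:,:,::-1])
E
```

```text
scene gearbox 0.65 [269.8, 210.0] 1001 [ 0.4879 -0.202   0.036 ]
scene gearbox 0.52 [228.5, 290.4] 1238 [0.4619 0.1311 0.036 ]
scene cover 0.88 [229.1, 291.2] 1248 [0.4691 0.1164 0.004 ]
scene oil_pot 0.68 [282.4, 188.1] 850 [ 0.46   -0.2302  0.13  ]
scene pot_handle 0.67 [284.6, 188.0] 788 [ 0.4309 -0.1727  0.198 ]
scene cover_handle 0.76 [226.5, 289.9] 1151 [0.4672 0.1333 0.038 ]
scene gasket 0.95 [166.1, 261.9] 846 [0.6923 0.1185 0.009 ]
scene gasket 0.66 [295.9, 156.8] 247 [ 0.5242 -0.5154  0.009 ]
scene screw_dish 0.52 [283.2, 256.6] 324 [ 0.3762 -0.0677  0.009 ]
scene bone_cup 0.87 [232.3, 169.3] 504 [ 0.6823 -0.2954  0.06  ]
scene sanding_block 0.62 [294.3, 155.6] 239 [ 0.5261 -0.501   0.026 ]
top gearbox 0.78 [263.5, 212.8] 606 [ 0.4895 -0.1913  0.036 ]
top cover 0.78 [175.0, 220.5] 893 [0.4717 0.1255 0.004 ]
top oil_pot 0.67 [278.0, 214.1] 544 [ 0.4717 -0.2376  0.13  ]
top oil_pot 0.3 [173.2, 218.1] 913 [0.4645 0.1099 0.13  ]
top pot_handle 0.95 [276.5, 217.9] 538 [ 0.4507 -0.2292  0.198 ]
top cover_handle 0.85 [177.7, 221.3] 939 [0.4646 0.1102 0.038 ]
top gasket 0.81 [181.7, 162.2] 618 [0.6847 0.1032 0.009 ]
top screw_dish 0.71 [225.1, 246.4] 265 [ 0.3758 -0.0536  0.009 ]
top screw_dish 0.67 [291.3, 158.5] 373 [ 0.6919 -0.2977  0.009 ]
top bone_cup 0.79 [290.5, 157.5] 365 [ 0.6826 -0.2908  0.06  ]
top bone_cup 0.26 [359.4, 202.1] 335 [ 0.518  -0.5267  0.06  ]
```

View pics/a1.png

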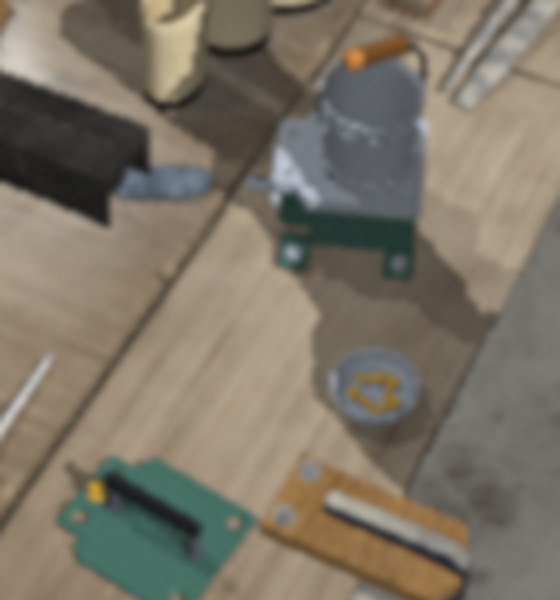

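View pics/b1.png

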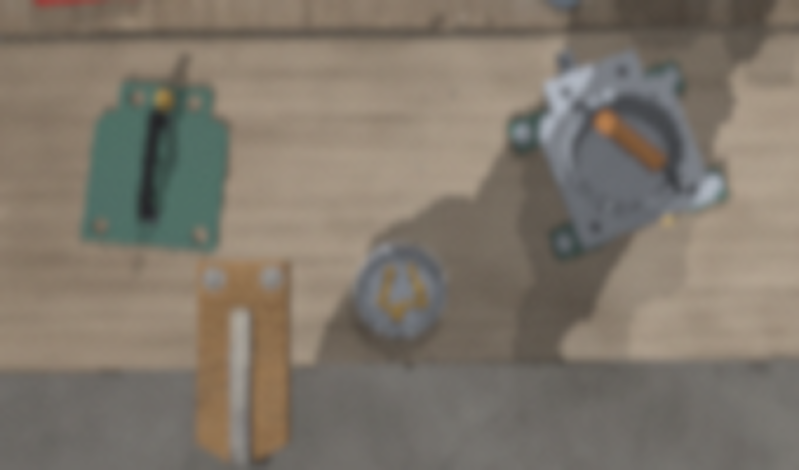

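The pictures show: cover at left, nose away from the robot (top crop holes d (139,97), c (197,101), a (100,225), b (200,234)). The gearbox is turned about +22°, holes d (568,92), c (622,70), a (595,225). The pot's wooden grip runs (605,122)–(657,158) in the top crop and (355,55)–(408,45) in the scene crop.

```bash
cat >> h.py <<'E'
from scipy.optimize import least_squares
def tb(p,s=4.7,o=(145,185)): return (np.array(p)+.5)/s-.5+np.array(o)
def ta(p): return tb(p,4.,(190,160))
def fit(obs,x0,zfix=None):
    # obs: (cam, local pt, pixel); x=(x,y,yaw[,z])
    def res(x):
        c,s=np.cos(x[2]),np.sin(x[2]);z=x[3] if zfix is None else zfix
        return np.concatenate([proj(n,[x[0]+c*l[0]-s*l[1],x[1]+s*l[0]+c*l[1],z+l[2]])[0]-p for n,l,p in obs])
    r=least_squares(res,x0,loss="soft_l1");return r.x,res(r.x).reshape(-1,2)
E
python3 - <<'E'
from h import *
t="top";s="scene"
o=[(t,(.05,.022,.004),tb((139,97))),(t,(.05,-.022,.004),tb((197,101))),(t,(-.05,.038,.004),tb((100,225))),(t,(-.05,-.038,.004),tb((200,234))),(t,(.05,0,.018),tb((163,97))),
 (s,(.05,.022,.004),ta((78,517))),(s,(-.05,-.038,.004),ta((232,522))),(s,(.05,0,.018),ta((97,490)))]
for q in(o,o[:5],o[5:]): print("cover",*fit(q,[.47,.12,0],0.))
o=[(t,(.05,.022,.072),tb((568,92))),(t,(.05,-.022,.072),tb((622,70))),(t,(-.05,.038,.072),tb((595,225)))]
print("gear",*fit(o,[.48,-.2,.4],0.))
# pot grip ends
o=[(t,(.028,0,0),tb((657,158))),(t,(-.028,0,0),tb((605,122))),(s,(.028,0,0),ta((408,45))),(s,(-.028,0,0),ta((355,55)))]
print("grip",*fit(o,[.45,-.2,-2.1,.198]))
E
```

```text
cover [ 0.475   0.1159 -0.1081] [[-0.873  -0.0078]
 [-1.0617  0.2341]
 [-0.4795  0.0055]
 [-0.5409  0.0104]
 [-0.5372 -0.0446]
 [ 0.4464 -1.3342]
 [ 0.8839 -1.0342]
 [-0.175  -2.4111]]
cover [ 0.4751  0.1135 -0.1152] [[-0.0971 -0.08  ]
 [-0.2965  0.2466]
 [ 0.1128 -0.1185]
 [ 0.0323  0.0358]
 [ 0.2396 -0.0747]]
cover [ 0.4733  0.1207 -0.0923] [[ 0.0329  0.414 ]
 [ 0.6115  0.1762]
 [-0.6697 -0.7453]]
gear [ 0.4757 -0.2348  0.3433] [[-0.2214 -0.2054]
 [ 0.1449  0.0458]
 [ 0.0725  0.1531]]
grip [ 0.4603 -0.2381 -2.2711  0.1949] [[ 1.6875  2.2667]
 [-0.9981 -1.0981]
 [ 0.885  -1.055 ]
 [-1.954   1.2107]]
```

```bash
cat >> h.py <<'E'
from scipy.spatial.transform import Rotation as Ro
def go(p,yaw,level=True):
    """tool-frame shift and turn from the measured pose to TCP p, tool x at world yaw (mod pi), pointing down"""
    s=observe();R=Ro.from_rotvec(s["ee_rot"]);A=R.as_matrix()
    y0=np.arctan2(A[1,0],A[0,0]);dy=(yaw-y0+np.pi/2)%np.pi-np.pi/2
    T=Ro.from_euler("z",y0+dy)*Ro.from_matrix(np.diag([1.,-1,-1]))
    d=A.T@(np.array(p)-s["position"]);w=(R.inv()*T).as_rotvec()
    print("pos",s["position"],"yaw",y0,"z",A[:,2],"q7",s["joints"][6],"t",s["clock"]);print("shift",d,"turn",w,"rows>=",np.linalg.norm(d)/.0417,np.degrees(np.linalg.norm(w))/7.16)
E
python3 - <<'E'
from h import *
import pickle
M=pickle.load(open("m0.pkl","rb"));W={}
for n,(r0,r1,c0,c1) in dict(scene=(166,180,272,296),top=(205,224,268,290)).items():
    h=cv2.cvtColor(M[n],cv2.COLOR_RGB2HSV);m=np.zeros((384,512),np.float64)
    m[r0:r1,c0:c1]=((h[...,1]>120)&(h[...,0]<22))[r0:r1,c0:c1]
    v,u=np.nonzero(m);P=np.c_[u,v];c=P.mean(0);e=np.linalg.svd(P-c)[2][0]
    a,b=back(n,c-e*8,.198),back(n,c+e*8,.198);d=b-a
    print(n,len(P),c,back(n,c,.198),"yaw",np.arctan2(d[1],d[0])%np.pi)
    W[n]=c
print(fit([("top",(0,0,0),W["top"]),("scene",(0,0,0),W["scene"])],[.46,-.24,0,.19]))
go([.463,-.238,.27],.87)
E
```

```text
scene 69 [283.2754 172.5362] [ 0.4619 -0.2319  0.198 ] yaw 0.8821746997397141
top 39 [277.7436 213.7949] [ 0.4637 -0.2334  0.198 ] yaw 0.8819207370507294
(array([ 0.4633, -0.2337,  0.003 ,  0.196 ]), array([[ 0.0561,  0.2047],
       [-0.2033, -0.0489]]))
pos [ 0.2404 -0.577   0.2063] yaw 0.39468029960622725 z [ 0. -0. -1.] q7 -0.07511212764599512 t 1.1
shift [ 0.3358 -0.2273 -0.0638] turn [ 0.0001 -0.     -0.4753] rows>= 9.844114890948427 3.8036051583676493
```

Request:
{"fn": "jog_arm", "kwargs": {
  "motion": [
    [[0.034, -0.023, -0.02, 0, 0, -0.05, -1], [0.068, -0.046, -0.04, 0, 0, -0.1, -1], [0.101, -0.07, -0.06, 0, 0, -0.15, -1], [0.135, -0.093, -0.064, 0, 0, -0.2, -1], [0.169, -0.116, -0.064, 0, 0, -0.25, -1], [0.203, -0.139, -0.064, 0, 0, -0.3, -1], [0.237, -0.162, -0.064, 0, 0, -0.35, -1], [0.27, -0.186, -0.064, 0, 0, -0.4, -1], [0.304, -0.209, -0.064, 0, 0, -0.45, -1], [0.338, -0.232, -0.064, 0, 0, -0.487, -1]]
  ]
}}

```text
clock: 1.93
position: [0.4602, -0.2366, 0.2706]
ee_rot: [2.839, 1.344, 0.001]
force: [0.4, -0.7, -0.0]
width: 1.001
gripper_force: 0.0
```

```bash
python3 - <<'E'
from h import *
go([.463,-.233,.179],.882)
E
```

```text
pos [ 0.4602 -0.2366  0.2706] yaw 0.8840882768303121 z [ 0.0006 -0.0006 -1.    ] q7 -0.3792599296454559 t 1.9333
shift [ 0.0046 -0.0002  0.0916] turn [0.0008 0.     0.0021] rows>= 2.199884632175184 0.018015374348070004
```

Request:
{"fn": "jog_arm", "kwargs": {
  "motion": [
    [[0, 0, 0.03, 0, 0, 0, -1], [0, 0, 0.06, 0, 0, 0, -1], [0, 0, 0.08, 0, 0, 0, -1], [0, 0, 0.091, 0, 0, 0, -1], [0, 0, 0.091, 0, 0, 0, -1], [0, 0, 0.091, 0, 0, 0, 1], [0, 0, 0.091, 0, 0, 0, 1], [0, 0, 0.091, 0, 0, 0, 1], [0, 0, 0.091, 0, 0, 0, 1], [0, 0, 0.091, 0, 0, 0, 1]]
  ],
  "force": 30
}}

```text
clock: 2.77
position: [0.4599, -0.2386, 0.18]
ee_rot: [2.84, 1.34, 0.001]
force: [-0.4, -0.4, -0.4]
width: 0.685
gripper_force: 0.0
```

```bash
python3 - <<'E'
from h import *
go([.463,-.233,.179],.882);print(observe())
E
```

```text
pos [ 0.4599 -0.2386  0.18  ] yaw 0.8815259438837602 z [ 0.0013 -0.0007 -1.    ] q7 -0.4057367837424287 t 2.7667
shift [ 0.0063 -0.0012  0.001 ] turn [ 0.0014 -0.0003 -0.0005] rows>= 0.1556289091879767 0.011972459331334806
{'clock': 2.7667, 'joints': array([ 0.5784,  0.3042, -0.2568,  1.851 ,  0.091 ,  0.9962, -0.4057]), 'dq': array([-0.0006,  0.0034,  0.0002,  0.0038, -0.0013, -0.0017, -0.0021]), 'joint_efforts': array([ -0.0074, -53.4603,  -2.1238, -29.1558,  -0.0618,   0.0005,
         0.0013]), 'position': array([ 0.4599, -0.2386,  0.18  ]), 'ee_rot': array([2.8403, 1.3398, 0.0013]), 'force': array([-0.3983, -0.4447, -0.4162]), 'ft_torque': array([-0.0073,  0.0097,  0.0086]), 'gripper_force': 0.0, 'width': 0.6845889708584969}
```

Request:
{"fn": "jog_arm", "kwargs": {
  "motion": [
    [[0.003, 0, 0.001, 0, 0, 0, 1], [0.006, 0, 0.001, 0, 0, 0, 1], [0.006, 0, 0.001, 0, 0, 0, 1], [0.006, 0, 0.001, 0, 0, 0, 1], [0.006, 0, 0.001, 0, 0, 0, 1], [0.006, 0, 0.001, 0, 0, 0, 1], [0.006, 0, 0.001, 0, 0, 0, 1], [0.006, 0, 0.001, 0, 0, 0, 1], [0.006, 0, 0.001, 0, 0, 0, 1], [0.006, 0, 0.001, 0, 0, 0, 1]]
  ],
  "force": 30
}}

```text
clock: 3.6
position: [0.4631, -0.2336, 0.1782]
ee_rot: [-2.841, -1.34, 0.001]
force: [-0.8, 0.4, 0.5]
width: 0.143
gripper_force: 30.0
```

Gripped (13 mm). Lift.

Request:
{"fn": "jog_arm", "kwargs": {
  "motion": [
    [[0, 0, -0.005, 0, 0, 0, 1], [0, 0, -0.015, 0, 0, 0, 1], [0, 0, -0.03, 0, 0, 0, 1], [0, 0, -0.045, 0, 0, 0, 1], [0, 0, -0.055, 0, 0, 0, 1], [0, 0, -0.06, 0, 0, 0, 1], [0, 0, -0.06, 0, 0, 0, 1]]
  ]
}}

```text
clock: 4.18
position: [0.4639, -0.234, 0.2395]
ee_rot: [2.84, 1.34, 0.002]
force: [0.1, -0.0, -4.3]
width: 0.152
gripper_force: 30.0
```

```bash
python3 - <<'E'
from h import *
go([.487,-.035,.238],.882);print(observe()["force"],observe()["ft_torque"],observe()["width"])
a=get_image("scene");print(observe()["clock"])
cv2.imwrite("pics/c1.png",cv2.resize(a[140:290,200:340],None,fx=4,fy=4,interpolation=cv2.INTER_CUBIC)[:,:,::-1])
E
```

```text
pos [ 0.4639 -0.234   0.2395] yaw 0.8815529614583533 z [ 0.002 -0.001 -1.   ] q7 -0.3980222150360242 t 4.1833
shift [ 0.1683 -0.1088  0.0014] turn [ 0.0021 -0.0005 -0.0004] rows>= 4.805409029524212 0.017940029642649985
[ 0.1127 -0.031  -4.2876] [-0.0671 -0.0287  0.0256] 0.15166534465815878
4.2333
```

View pics/c1.png

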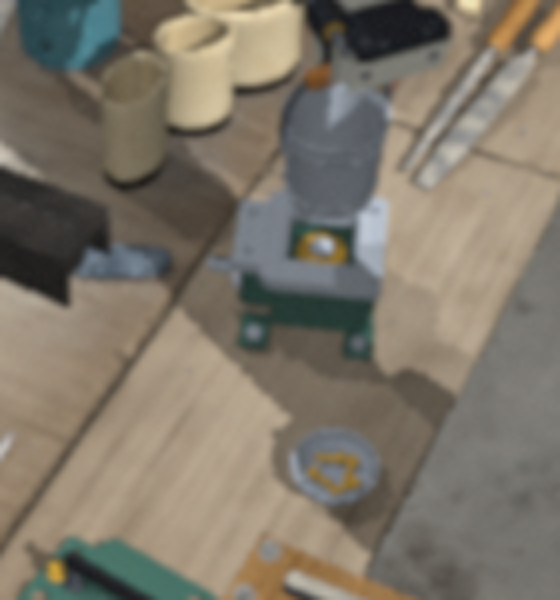

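The pot hangs upright and free of the flange. The bench left of the gearbox, around (180,400) in the crop, is free. I carry it there smoothly.

Request:
{"fn": "jog_arm", "kwargs": {
  "motion": [
    [[0.007, -0.004, 0, 0, 0, 0, 1], [0.023, -0.015, 0, 0, 0, 0, 1], [0.045, -0.029, 0, 0, 0, 0, 1], [0.069, -0.044, 0, 0, 0, 0, 1], [0.093, -0.06, 0, 0, 0, 0, 1], [0.117, -0.076, 0, 0, 0, 0, 1], [0.139, -0.09, 0, 0, 0, 0, 1], [0.156, -0.101, 0, 0, 0, 0, 1], [0.166, -0.107, 0, 0, 0, 0, 1], [0.168, -0.109, 0, 0, 0, 0, 1]]
  ]
}}

```text
clock: 5.07
position: [0.4857, -0.0312, 0.2375]
ee_rot: [-2.837, -1.346, 0.001]
force: [-0.3, 1.3, -4.3]
width: 0.147
gripper_force: 30.0
```

Request:
{"fn": "jog_arm", "kwargs": {
  "motion": [
    [[0, 0, 0.01, 0, 0, 0, 1], [0, 0, 0.03, 0, 0, 0, 1], [0, 0, 0.055, 0, 0, 0, 1], [0, 0, 0.08, 0, 0, 0, 1], [0, 0, 0.1, 0, 0, 0, 1], [0, 0, 0.115, 0, 0, 0, 1], [0, 0, 0.122, 0, 0, 0, 1], [0, 0, 0.125, 0, 0, 0, 1], [0, 0, 0.125, 0, 0, 0, 1], [0, 0, 0.125, 0, 0, 0, 1]]
  ]
}}

```text
clock: 5.9
position: [0.4865, -0.0351, 0.1137]
ee_rot: [2.841, 1.34, 0.001]
force: [0.8, 0.5, -4.7]
width: 0.144
gripper_force: 30.0
```

Request:
{"fn": "jog_arm", "kwargs": {
  "motion": [
    [[0, 0, 0.003, 0, 0, 0, 1], [0, 0, 0.005, 0, 0, 0, 1], [0, 0, 0.006, 0, 0, 0, 1], [0, 0, 0.007, 0, 0, 0, 1], [0, 0, 0.007, 0, 0, 0, 1]]
  ]
}}

```text
clock: 6.32
position: [0.486, -0.0348, 0.1062]
ee_rot: [2.841, 1.341, -0.0]
force: [0.5, -0.4, -4.7]
width: 0.147
gripper_force: 30.0
```

Request:
{"fn": "jog_arm", "kwargs": {
  "motion": [
    [[0, 0, 0.001, 0, 0, 0, 1], [0, 0, 0.002, 0, 0, 0, 1], [0, 0, 0.002, 0, 0, 0, 1], [0, 0, 0.002, 0, 0, 0, 1]]
  ]
}}

```text
clock: 6.65
position: [0.487, -0.0343, 0.1062]
ee_rot: [2.84, 1.34, 0.003]
force: [-5.7, 0.5, 18.6]
width: 0.147
gripper_force: 30.1
```

Request:
{"fn": "jog_arm", "kwargs": {
  "motion": [
    [[0, 0, -0.001, 0, 0, 0, 1], [0, 0, -0.001, 0, 0, 0, 1], [0, 0, -0.001, 0, 0, 0, 0], [0, 0, -0.001, 0, 0, 0, 0], [0, 0, -0.001, 0, 0, 0, 0], [0, 0, -0.001, 0, 0, 0, 0], [0, 0, -0.001, 0, 0, 0, 0]]
  ]
}}

```text
clock: 7.23
position: [0.486, -0.0349, 0.1051]
ee_rot: [2.841, 1.34, -0.0]
force: [0.2, -0.6, 0.3]
width: 0.459
gripper_force: 0.0
```

Request:
{"fn": "jog_arm", "kwargs": {
  "motion": [
    [[0, 0, -0.02, 0, 0, 0, -1], [0, 0, -0.05, 0, 0, 0, -1], [0, 0, -0.08, 0, 0, 0, -1], [0, 0, -0.105, 0, 0, 0, -1]]
  ]
}}

```text
clock: 7.57
position: [0.4861, -0.0346, 0.212]
ee_rot: [2.841, 1.341, 0.001]
force: [0.8, -0.8, -0.0]
width: 0.739
gripper_force: 0.0
```

```bash
python3 - <<'E'
from h import *
import pickle
M={n:get_image(n) for n in("scene","top")};pickle.dump(M,open("m1.pkl","wb"))
a=cv2.resize(M["scene"][160:310,200:300],None,fx=4,fy=4,interpolation=cv2.INTER_CUBIC)
b=cv2.resize(M["top"][190:255,240:312],None,fx=5.4,fy=5.4,interpolation=cv2.INTER_CUBIC)
o=np.zeros((600,800,3),np.uint8);o[:600,:400]=a;o[:b.shape[0],405:405+b.shape[1]]=b
cv2.imwrite("pics/d1.png",o[:,:,::-1]);print(M["top"][190:255,240:312].shape,b.shape)
# cover holes: sand-coloured blobs near predicted positions, saturation-weighted
go([.475,.115,.15],-.11)
E
```

```text
(65, 72, 3) (351, 389, 3)
pos [ 0.4886 -0.0346  0.2141] yaw 0.8816226592024259 z [ 0.007  -0.0004 -1.    ] q7 -0.834011944897933 t 7.6667
shift [ 0.1065 -0.1059  0.064 ] turn [ 0.0031 -0.0066  0.9916] rows>= 3.9163899221232827 7.935254047164374
```

View pics/d1.png

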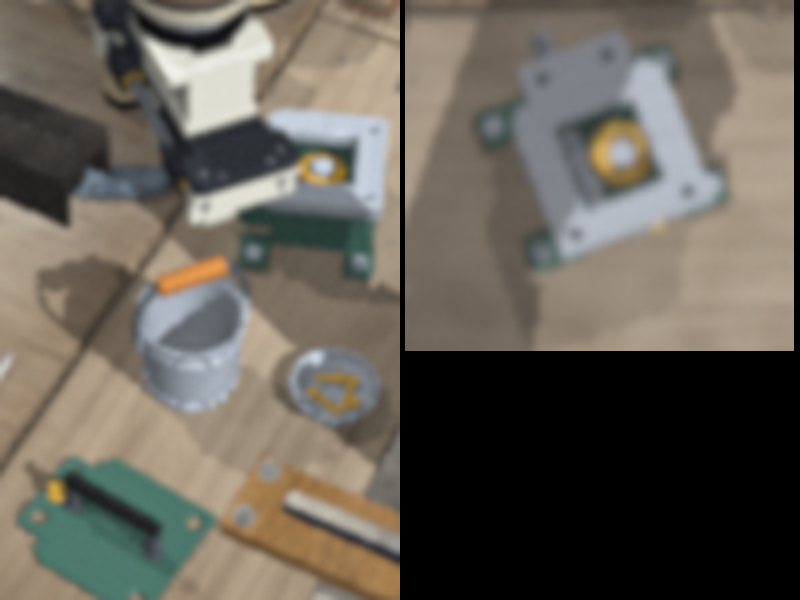

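The pot stands upright, released (scene crop base ≈(190,390)), and the gearbox is open. Threaded holes are clear in the top crop (d (138,78), c (202,55), a (171,234), b (282,191)), and a (370,197), b (375,131) in the scene crop.

```bash
cat >> h.py <<'E'
def blob(im,p,sign,r=3.2):
    """contrast-weighted centroid near p in a 8x upsampled red channel"""
    g=im[...,0].astype(np.float32);p=np.array(p,float)
    for _ in range(6):
        yy,xx=np.mgrid[-r:r+.01:.2,-r:r+.01:.2];k=np.hypot(xx,yy)<=r
        v=sign*cv2.remap(g,(xx+p[0]).astype(np.float32),(yy+p[1]).astype(np.float32),cv2.INTER_CUBIC)
        w=np.clip(v-np.percentile(v[k],60),0,None)*k;p=p+np.array([(w*xx).sum(),(w*yy).sum()])/max(w.sum(),1e-6)
    return p
H=dict(a=(-.05,.038),b=(-.05,-.038),c=(.05,-.022),d=(.05,.022))
E
python3 - <<'E'
from h import *
import pickle
M=pickle.load(open("m1.pkl","rb"));t,s="top","scene"
o4=lambda p:tb(p,4.,(200,160));o5=lambda p:tb(p,5.4,(240,190))
G=[(t,"d",o5((138,78))),(t,"c",o5((202,55))),(t,"a",o5((171,234))),(t,"b",o5((282,191))),(s,"a",o4((370,197))),(s,"b",o4((375,131)))]
C=[(t,"d",tb((139,97))),(t,"c",tb((197,101))),(t,"a",tb((100,225))),(t,"b",tb((200,234))),(s,"d",o4((38,517))),(s,"b",o4((193,522))),(s,"a",o4((136,597)))]
for nm,L,sg,z,x0 in(("gear",G,-1,.072,[.476,-.235,.34]),("cover",C,1,.004,[.475,.115,-.11])):
    o=[]
    for n,h,p in L:
        q=blob(M[n],p,sg,2.2);print(nm,n,h,p,q);o.append((n,(*H[h],z),q if np.hypot(*(q-p))<1.5 else p))
    for S in(o,[x for x in o if x[0]==t],[x for x in o if x[0]==s]): print(nm,*[str(v).replace("\n","") for v in fit(S,x0,0.)])
E
```

```text
gear top d [265.1481 204.037 ] [264.9668 204.1767]
gear top c [277.     199.7778] [276.921  199.6921]
gear top a [271.2593 232.9259] [270.7893 232.8052]
gear top b [291.8148 224.963 ] [291.9022 225.0068]
gear scene a [292.125 208.875] [288.5891 215.7239]
gear scene b [293.375 192.375] [293.2779 192.1742]
gear [ 0.4747 -0.2332  0.3342] [[-0.0803 -0.0072] [-0.1362  0.1532] [-0.1296  0.0779] [-0.5105  0.2408] [-0.2775 -0.7286] [ 0.2748 -0.7592]]
gear [ 0.4751 -0.2339  0.3407] [[ 0.0594 -0.0514] [-0.0262  0.0332] [ 0.1991 -0.0048] [-0.2352  0.0248]]
gear [ 0.473 -0.229  0.358] [[-0.0059  0.0651] [ 0.0061 -0.0698]]
cover top d [174.1809 205.2447] [174.1926 205.2758]
cover top c [186.5213 206.0957] [192.0281 205.3164]
cover top a [165.883  232.4787] [166.1425 232.3531]
cover top b [187.1596 234.3936] [192.3237 232.2266]
cover scene d [209.125 288.875] [209.0579 288.6836]
cover scene b [247.875 290.125] [247.9072 290.3073]
cover scene a [233.625 308.875] [233.4083 309.5337]
cover [ 0.4752  0.1162 -0.122 ] [[-0.773  -0.1809] [-0.9717  0.2585] [-1.0027 -0.1131] [-0.8433  0.0594] [ 0.4341 -1.3137] [ 0.4829 -0.9148] [ 0.1469 -1.0499]]
cover [ 0.4752  0.113  -0.1167] [[ 0.0418 -0.1613] [-0.1484  0.2142] [-0.0347 -0.0547] [ 0.1399  0.0052]]
cover [ 0.4745  0.12   -0.1095] [[-0.0728 -0.0189] [ 0.0884 -0.0407] [-0.0151  0.0507]]
```

Request:
{"fn": "jog_arm", "kwargs": {
  "motion": [
    [[0.012, -0.012, 0, 0, 0, 0.12, -1], [0.035, -0.035, 0, 0, 0, 0.24, -1], [0.06, -0.06, 0, 0, 0, 0.36, -1], [0.085, -0.085, 0, 0, 0, 0.48, -1], [0.1, -0.1, 0.02, 0, 0, 0.6, -1], [0.107, -0.107, 0.05, 0, 0, 0.72, -1], [0.107, -0.107, 0.08, 0, 0, 0.84, -1], [0.107, -0.107, 0.1, 0, 0, 0.96, -1], [0.107, -0.107, 0.11, 0, 0, 0.997, -1], [0.107, -0.107, 0.11, 0, 0, 0.997, -1]]
  ]
}}

```text
clock: 8.5
position: [0.4693, 0.1153, 0.0973]
ee_rot: [3.134, -0.183, -0.008]
force: [-0.4, -0.4, 0.8]
width: 0.997
gripper_force: 0.0
```

```bash
python3 - <<'E'
from h import *
go([.472,.1165,.020],-.115)
E
```

```text
pos [0.4693 0.1153 0.0973] yaw -0.11653115434062279 z [-0.005  -0.0016 -1.    ] q7 -2.1809708146591307 t 8.5
shift [ 0.0029 -0.0017  0.0773] turn [ 0.0022  0.0048 -0.0015] rows>= 1.8558374586785964 0.044177565464967
```

Request:
{"fn": "jog_arm", "kwargs": {
  "motion": [
    [[0.002, -0.001, 0.025, 0, 0, 0, -1], [0.003, -0.001, 0.05, 0, 0, 0, -1], [0.003, -0.001, 0.067, 0, 0, 0, -1], [0.003, -0.001, 0.075, 0, 0, 0, -1], [0.003, -0.001, 0.077, 0, 0, 0, -0.5], [0.003, -0.001, 0.077, 0, 0, 0, 0]]
  ]
}}

```text
clock: 9.0
position: [0.4747, 0.1165, 0.0235]
ee_rot: [3.136, -0.18, -0.0]
force: [-1.0, 0.1, -0.8]
width: 0.903
gripper_force: 0.0
```

```bash
python3 - <<'E'
from h import *
go([.472,.1165,.020],-.115);s=observe();print(s["force"],s["width"])
a=get_image("scene")
cv2.imwrite("pics/e1.png",cv2.resize(a[230:330,180:280],None,fx=5,fy=5,interpolation=cv2.INTER_CUBIC)[:,:,::-1])
E
```

```text
pos [0.4747 0.1165 0.0235] yaw -0.11449381778083798 z [-0.0001 -0.     -1.    ] q7 -2.2337519899482503 t 9.0
shift [-0.0027  0.0003  0.0035] turn [0.     0.0001 0.0005] rows>= 0.10558393021140315 0.004175425070441898
[-0.9876  0.1311 -0.8021] 0.9029841460018416
```

View pics/e1.png

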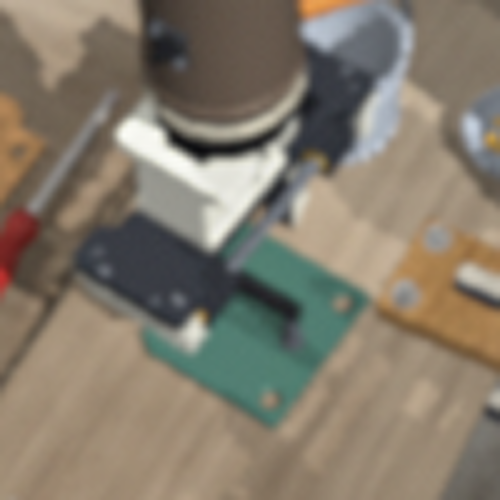

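The fingers straddle the black handle (handle end visible at (295,310)), with the pot clear at top right.

Request:
{"fn": "jog_arm", "kwargs": {
  "motion": [
    [[-0.002, 0, 0.003, 0, 0, 0, 1], [-0.002, 0, 0.003, 0, 0, 0, 1], [-0.002, 0, 0.003, 0, 0, 0, 1], [-0.002, 0, 0.003, 0, 0, 0, 1], [-0.002, 0, 0.003, 0, 0, 0, 1], [-0.002, 0, 0.003, 0, 0, 0, 1], [-0.002, 0, 0.003, 0, 0, 0, 1], [-0.002, 0, 0.003, 0, 0, 0, 1], [-0.002, 0, 0.003, 0, 0, 0, 1], [-0.002, 0, 0.003, 0, 0, 0, 1]]
  ],
  "force": 8
}}

```text
clock: 9.88
position: [0.4725, 0.1167, 0.0202]
ee_rot: [3.136, -0.181, -0.0]
force: [0.7, 0.4, -0.3]
width: 0.136
gripper_force: 0.0
```

Request:
{"fn": "jog_arm", "kwargs": {
  "motion": [
    [[-0.002, 0, 0, 0, 0, 0, 1], [-0.002, 0, 0, 0, 0, 0, 1], [-0.002, 0, 0, 0, 0, 0, 1], [-0.002, 0, 0, 0, 0, 0, 1], [-0.002, 0, 0, 0, 0, 0, 1], [-0.002, 0, 0, 0, 0, 0, 1]]
  ],
  "force": 40
}}

```text
clock: 10.38
position: [0.4707, 0.1171, 0.0203]
ee_rot: [-3.136, 0.181, -0.0]
force: [1.6, 0.2, -1.3]
width: 0.095
gripper_force: 40.0
```

Request:
{"fn": "jog_arm", "kwargs": {
  "motion": [
    [[0, 0, -0.005, 0, 0, 0, 1], [0, 0, -0.02, 0, 0, 0, 1], [0, 0, -0.045, 0, 0, 0, 1], [0, 0, -0.08, 0, 0, 0, 1], [0, 0, -0.115, 0, 0, 0, 1], [0, 0, -0.15, 0, 0, 0, 1], [0, 0, -0.175, 0, 0, 0, 1], [0, 0, -0.19, 0, 0, 0, 1], [0, 0, -0.195, 0, 0, 0, 1], [0, 0, -0.195, 0, 0, 0, 1]]
  ]
}}

```text
clock: 11.22
position: [0.4705, 0.1169, 0.2159]
ee_rot: [-3.136, 0.181, -0.001]
force: [-0.3, -0.1, -5.6]
width: 0.101
gripper_force: 40.0
```

```bash
python3 - <<'E'
from h import *
# target: keep hand pose relative to cover; displacement measured per camera: yaw +.46, gear centre minus cover centre
th=.46;cov=np.array([.475,.1155]);gear=np.array([.4742,-.2325]);tcp=np.array([.4707,.1171])
c,s=np.cos(th),np.sin(th);p=gear+np.array([[c,-s],[s,c]])@(tcp-cov);print(p)
go([*p,.215],-.115+th);o=observe();print(o["force"],o["ft_torque"],o["width"])
E
```

```text
[ 0.4696 -0.233 ]
pos [0.4705 0.1169 0.2159] yaw -0.11540954935969436 z [ 0.0009 -0.     -1.    ] q7 -2.1202625202388186 t 11.2167
shift [0.0394 0.3476 0.0009] turn [ 0.0001 -0.0009 -0.4604] rows>= 8.389499440149962 3.6842981381059827
[-0.2558 -0.0534 -5.6408] [ 0.0394 -0.0105  0.0291] 0.10106290842068792
```

Request:
{"fn": "jog_arm", "kwargs": {
  "motion": [
    [[0.001, 0.006, 0, 0, 0, 0, 1], [0.002, 0.02, 0, 0, 0, 0, 1], [0.004, 0.038, 0, 0, 0, 0, 1], [0.007, 0.06, 0, 0, 0, 0, 1], [0.01, 0.084, 0, 0, 0, 0, 1], [0.012, 0.108, 0, 0, 0, 0, 1], [0.015, 0.132, 0, 0, 0, 0, 1], [0.018, 0.155, 0, 0, 0, 0, 1], [0.02, 0.178, 0, 0, 0, 0, 1], [0.022, 0.2, 0, 0, 0, 0, 1]]
  ]
}}

```text
clock: 12.05
position: [0.4677, -0.086, 0.2132]
ee_rot: [3.136, -0.182, -0.006]
force: [-0.2, -0.7, -4.3]
width: 0.096
gripper_force: 40.0
```

Request:
{"fn": "jog_arm", "kwargs": {
  "motion": [
    [[0.003, 0.022, 0, 0, 0, -0.05, 1], [0.005, 0.044, 0, 0, 0, -0.11, 1], [0.008, 0.066, 0, 0, 0, -0.18, 1], [0.01, 0.088, 0, 0, 0, -0.25, 1], [0.012, 0.108, 0, 0, 0, -0.32, 1], [0.014, 0.125, 0, 0, 0, -0.38, 1], [0.016, 0.138, 0, 0, 0, -0.43, 1], [0.017, 0.146, 0, 0, 0, -0.455, 1], [0.017, 0.148, 0, 0, 0, -0.46, 1], [0.017, 0.148, 0, 0, 0, -0.46, 1]]
  ]
}}

```text
clock: 12.88
position: [0.4679, -0.2337, 0.2135]
ee_rot: [-3.094, -0.535, 0.005]
force: [0.2, 0.8, -4.3]
width: 0.099
gripper_force: 40.0
```

```bash
python3 - <<'E'
from h import *
go([.4696,-.233,.111],.345);o=observe();print(o["force"],o["ft_torque"],o["width"])
E
```

```text
pos [ 0.4679 -0.2337  0.2135] yaw 0.3427356709064882 z [-0.0033  0.0011 -1.    ] q7 -0.9134503676758413 t 12.8833
shift [0.0021 0.0001 0.1025] turn [-0.0021  0.0027 -0.0023] rows>= 2.457529600196612 0.03292765501199672
[ 0.2476  0.8251 -4.2907] [0.0064 0.0074 0.0029] 0.09892226897883959
```

Request:
{"fn": "jog_arm", "kwargs": {
  "motion": [
    [[0, 0, 0.01, 0, 0, 0, 1], [0, 0, 0.03, 0, 0, 0, 1], [0.001, 0, 0.05, 0, 0, 0, 1], [0.002, 0, 0.07, 0, 0, 0, 1], [0.002, 0, 0.085, 0, 0, 0, 1], [0.002, 0, 0.094, 0, 0, 0, 1], [0.002, 0, 0.098, 0, 0, 0, 1], [0.002, 0, 0.1, 0, 0, 0, 1], [0.002, 0, 0.1, 0, 0, 0, 1], [0.002, 0, 0.1, 0, 0, 0, 1]]
  ]
}}

```text
clock: 13.72
position: [0.4717, -0.2326, 0.1159]
ee_rot: [3.094, 0.539, 0.002]
force: [0.5, 0.3, -4.4]
width: 0.097
gripper_force: 40.0
```

```bash
python3 - <<'E'
from h import *
import pickle
M={n:get_image(n) for n in("scene","top")};pickle.dump(M,open("m2.pkl","wb"))
go([.4696,-.233,.102],.345);o=observe();print(o["force"],o["width"])
a=cv2.resize(M["scene"][160:260,235:315],None,fx=5,fy=5,interpolation=cv2.INTER_CUBIC)
b=cv2.resize(M["top"][190:255,245:318],None,fx=5.4,fy=5.4,interpolation=cv2.INTER_CUBIC)
o=np.zeros((500,800,3),np.uint8);o[:500,:400]=a;o[:b.shape[0],405:405+b.shape[1]]=b
# predicted hole pixels on plate top, if perfectly aligned with the per-camera gearbox fit
cv2.imwrite("pics/f1.png",o[:,:,::-1])
E
```

```text
pos [ 0.4718 -0.2328  0.1161] yaw 0.34457184014836667 z [ 0.0015 -0.0007 -1.    ] q7 -0.9407565702241932 t 13.8167
shift [-0.0021 -0.0005  0.0141] turn [ 0.0011 -0.0012 -0.0004] rows>= 0.34111287181998506 0.013408109163359758
[ 0.0948  0.0642 -5.2264] 0.09867255296836165
```

View pics/f1.png

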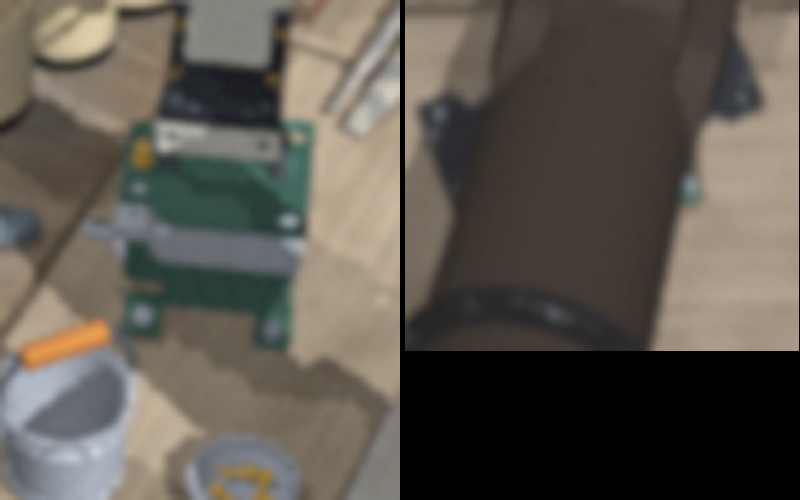

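Top view is blocked by the arm. The scene view shows the plate above the flange, nose over nose, with holes d (138,187), a (290,220), b (295,137). I lower it to ~10 mm and measure in the scene camera.

Request:
{"fn": "jog_arm", "kwargs": {
  "motion": [
    [[-0.001, 0, 0.004, 0, 0, 0, 1], [-0.001, 0, 0.008, 0, 0, 0, 1], [-0.001, 0, 0.011, 0, 0, 0, 1], [-0.001, 0, 0.013, 0, 0, 0, 1], [-0.001, 0, 0.013, 0, 0, 0, 1], [-0.001, 0, 0.013, 0, 0, 0, 1]]
  ]
}}

```text
clock: 14.32
position: [0.4701, -0.2328, 0.102]
ee_rot: [-3.095, -0.539, 0.001]
force: [-0.5, 0.1, -4.3]
width: 0.1
gripper_force: 40.0
```

```bash
python3 - <<'E'
from h import *
import pickle
im=get_image("scene");pickle.dump(im,open("m3.pkl","wb"))
go([.4696,-.233,.102],.345);print(observe()["force"])
c1=cv2.imread("pics/c1.png")[:,:,::-1]
a=cv2.resize(c1[150:350,190:410],None,fx=2,fy=2,interpolation=cv2.INTER_CUBIC) # 8x of scene, origin 200+190/4, 140+150/4
b=cv2.resize(im[172:222,252:302],None,fx=8,fy=8,interpolation=cv2.INTER_CUBIC)
o=np.zeros((400,800,3),np.uint8);o[:,:380]=a[:,:380];o[:,400:]=b
cv2.imwrite("pics/g1.png",o[:,:,::-1])
E
```

```text
pos [ 0.4703 -0.2329  0.1022] yaw 0.344753304673815 z [-0.  0. -1.] q7 -0.9433223319598655 t 14.3667
shift [-0.0007 -0.0001  0.0002] turn [-0.      0.     -0.0002] rows>= 0.017450166048085636 0.0020121245571915274
[-0.4267 -0.065  -3.6819]
```

View pics/g1.png

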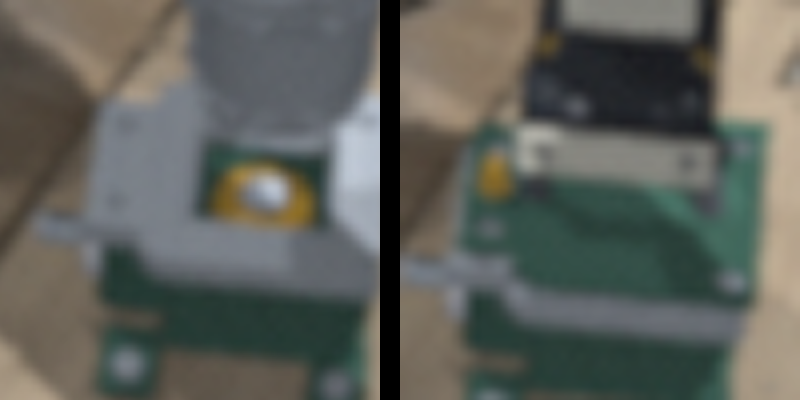

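Left panel: threads c (125,122), d (117,200). Right panel: plate holes d (492,228), a (732,280), b (742,148), with c beside the breather.

```bash
python3 - <<'E'
from h import *
import pickle
im=pickle.load(open("m3.pkl","rb"));M1=pickle.load(open("m1.pkl","rb"));s="scene"
l=lambda p:tb(p,8.,(247.5,177.5));r=lambda p:tb((p[0]-400,p[1]),8.,(252,172))
G=[(s,(*H["c"],.072),l((125,122))),(s,(*H["d"],.072),l((117,200))),(s,(*H["a"],.072),np.array([292.125,208.875])),(s,(*H["b"],.072),np.array([293.28,192.17]))]
print("gear",*fit(G,[.475,-.23,.34],0.))
C=[]
for h,p in(("d",(492,228)),("a",(732,280)),("b",(742,148))):
    q=blob(im,r(p),1,1.6);print(h,r(p),q);C.append((s,(*H[h],.002),r(p)))
for z in(.0815,):print("cover",*fit(C,[.475,-.23,.34],z))
# bench re-fit of cover with mid-plane holes
o4=lambda p:tb(p,4.,(200,160))
B=[(s,(*H[h],.002),q) for h,q in(("d",np.array([209.06,288.68])),("b",np.array([247.91,290.31])),("a",np.array([233.5,309.1])))]
print("bench scene",*fit(B,[.475,.115,-.11],0.))
B=[("top",(*H[h],.002),q) for h,q in(("d",np.array([174.19,205.26])),("c",tb((197,101))),("a",np.array([166.1,232.4])),("b",tb((200,234))))]
print("bench top",*fit(B,[.475,.115,-.11],0.))
E
```

```text
gear [ 0.4743 -0.2297  0.346 ] [[ 0.545   0.2415]
 [ 0.1154  0.1003]
 [-0.4597 -0.1025]
 [-0.1662 -0.1974]]
d [263.0625 200.0625] [262.9158 200.1227]
a [293.0625 206.5625] [293.4083 206.7227]
b [294.3125 190.0625] [294.3798 190.037 ]
cover [ 0.4707 -0.2303  0.3481] [[-0.0909  0.0532]
 [-0.0095  0.1301]
 [ 0.1029 -0.204 ]]
bench scene [ 0.4753  0.1186 -0.1066] [[-0.0288 -0.0917]
 [ 0.0652 -0.2221]
 [-0.0351  0.2977]]
bench top [ 0.4754  0.1134 -0.1167] [[ 0.0382 -0.1196]
 [-0.1691  0.239 ]
 [ 0.0107 -0.1084]
 [ 0.1172 -0.0035]]
```

```bash
cat > edge.py <<'E'
from h import *
import pickle
def edge(im,pose,z,pts,dr):
    """distance (mm) from nominal outline points pts, along local dir dr, to the 50% colour crossing, as seen at height z"""
    c,s=np.cos(pose[2]),np.sin(pose[2]);R=np.array([[c,-s],[s,c]]);t=np.arange(-9,9.01,.25)*1e-3;out=[]
    for p in pts:
        L=np.array(p)+t[:,None]*np.array(dr);W=np.c_[L@R.T+pose[:2],np.full(len(t),z)];u=proj("scene",W).astype(np.float32)
        v=cv2.remap(im.astype(np.float32),u[None,:,0].copy(),u[None,:,1].copy(),cv2.INTER_CUBIC)[0]
        a,b=v[:12].mean(0),v[-12:].mean(0);d=b-a;f=(v-a)@d/(d@d)
        i=np.where((f[:-1]<.5)&(f[1:]>=.5))[0]
        out.append((round(1e3*(t[i[0]]+.25e-3*(.5-f[i[0]])/(f[i[0]+1]-f[i[0]])),1) if len(i)==1 else None,int(np.linalg.norm(d))))
    return out
nose=[(.062,y) for y in(-.03,-.025,-.02,.004,.01,.015,.02,.025,.03)]
far=[(x,-.052) for x in(-.059,-.056,-.053,-.05,-.047,-.044,-.04,-.036,-.03)]
E
python3 - <<'E'
from edge import *
c1=cv2.imread("pics/c1.png")[:,:,::-1];I=np.zeros((384,512,3),np.float32)
# recover original pixels at upsample centres
g=np.arange(140)*4+1.5;h=np.arange(150)*4+1.5
X,Y=np.meshgrid(g.astype(np.float32),h.astype(np.float32));I[140:290,200:340]=cv2.remap(c1.astype(np.float32),X,Y,cv2.INTER_LINEAR)
gp=[.4743,-.2297,.346];cur=pickle.load(open("m3.pkl","rb"))
print("gear nose",edge(I,gp,.072,nose,(1,0)))
print("gear far",edge(pickle.load(open("m1.pkl","rb"))["scene"],gp,.072,far,(0,-1)))
print("cov nose",edge(cur,gp,.0857,nose,(1,0)));print("cov far",edge(cur,gp,.0857,far,(0,-1)))
E
```

```text
gear nose [(np.float64(1.4), 113), (np.float64(2.5), 105), (np.float64(2.9), 103), (np.float64(2.0), 86), (np.float64(2.2), 79), (np.float64(2.0), 65), (np.float64(2.0), 48), (np.float64(1.9), 50), (np.float64(1.9), 61)]
gear far [(np.float64(-0.2), 59), (np.float64(0.7), 63), (np.float64(1.6), 58), (np.float64(1.7), 60), (np.float64(1.3), 71), (np.float64(1.2), 81), (np.float64(1.0), 81), (np.float64(0.4), 74), (np.float64(1.0), 75)]
cov nose [(np.float64(-3.1), 82), (np.float64(-1.9), 37), (np.float64(1.7), 28), (np.float64(6.0), 23), (np.float64(-3.7), 28), (np.float64(-4.6), 38), (np.float64(-4.6), 37), (np.float64(-4.1), 35), (np.float64(-3.9), 52)]
cov far [(np.float64(-1.7), 134), (np.float64(-2.1), 141), (np.float64(-2.0), 133), (np.float64(-1.8), 127), (np.float64(-2.1), 128), (np.float64(-2.9), 121), (np.float64(-2.8), 79), (np.float64(-2.1), 27), (np.float64(-0.2), 37)]
```

Request:
{"fn": "jog_arm", "kwargs": {
  "motion": [
    [[0.002, 0.0005, 0, 0, 0, 0, 1], [0.0035, 0.001, 0, 0, 0, 0, 1], [0.0035, 0.001, 0, 0, 0, 0, 1], [0.0035, 0.001, 0, 0, 0, 0, 1], [0.0035, 0.001, 0, 0, 0, 0, 1], [0.0035, 0.001, 0, 0, 0, 0, 1]]
  ]
}}

```text
clock: 14.87
position: [0.4738, -0.2327, 0.1022]
ee_rot: [3.095, 0.539, -0.0]
force: [-0.5, 0.0, -5.2]
width: 0.095
gripper_force: 40.0
```

```bash
python3 - <<'E'
from edge import *
cur=np.mean([get_image("scene").astype(np.float32) for _ in range(6)],0);pickle.dump(cur,open("m4.pkl","wb"))
gp=[.4743,-.2297,.346];go([.473,-.233,.102],.345);print(observe()["force"])
print("cov nose",edge(cur,gp,.0857,nose,(1,0)));print("cov far",edge(cur,gp,.0857,far,(0,-1)))
b=cv2.resize(np.clip(cur,0,255).astype(np.uint8)[175:225,254:304],None,fx=12,fy=12,interpolation=cv2.INTER_CUBIC)
b=np.clip(b.astype(float)*1.5,0,255).astype(np.uint8)
# nominal hole ellipses at mid-plane (yellow) for a perfectly placed plate
for x,y in H.values():
    c,s=np.cos(gp[2]),np.sin(gp[2]);q=proj("scene",[gp[0]+c*x-s*y,gp[1]+s*x+c*y,.0837])[0]
    q=((q-[254,175]+.5)*12-.5).astype(int);cv2.drawMarker(b,tuple(int(v) for v in q),(255,0,0),cv2.MARKER_CROSS,12,1);print(q)
cv2.imwrite("pics/h1.png",b[:,:,::-1])
E
```

```text
pos [ 0.4739 -0.2327  0.1022] yaw 0.3446723975195136 z [-0. -0. -1.] q7 -0.9463995243560982 t 15.1667
shift [-0.0009  0.      0.0002] turn [ 0.      0.     -0.0003] rows>= 0.022955027620824908 0.002636185422508452
[-0.5419  0.0864 -5.9154]
cov nose [(np.float64(-1.7), 62), (np.float64(-0.7), 28), (np.float64(-4.3), 72), (np.float64(-5.4), 25), (np.float64(0.1), 30), (np.float64(-0.1), 42), (np.float64(1.0), 29), (np.float64(1.0), 28), (np.float64(0.6), 52)]
cov far [(np.float64(-0.5), 91), (np.float64(-0.6), 123), (np.float64(-0.1), 123), (np.float64(0.4), 113), (np.float64(0.3), 118), (np.float64(-0.2), 139), (np.float64(-0.4), 143), (np.float64(0.0), 78), (np.float64(2.7), 12)]
[460 382]
[478 180]
[117 187]
[100 303]
```

View pics/h1.png

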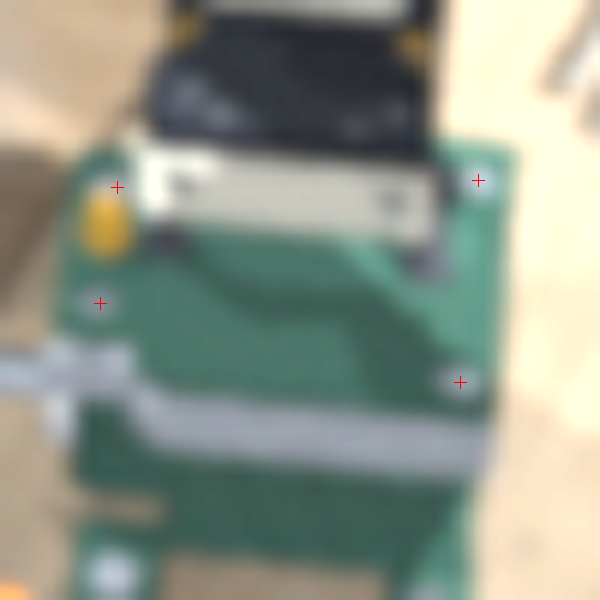

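The red crosses (nominal hole centres over the threads) sit on the visible holes d, a and b. The edges suggest a further sub-millimetre trim, then I hand in.

Request:
{"fn": "jog_arm", "kwargs": {
  "motion": [
    [[0.0007, 0.0006, 0, 0, 0, 0, 1], [0.0007, 0.0006, 0, 0, 0, 0, 1], [0.0007, 0.0006, 0, 0, 0, 0, 1], [0.0007, 0.0006, 0, 0, 0, 0, 1], [0.0007, 0.0006, 0, 0, 0, 0, 1], [0.0007, 0.0006, 0, 0, 0, 0, 1], [0.0007, 0.0006, 0, 0, 0, 0, 1], [0.0007, 0.0006, 0, 0, 0, 0, 1]]
  ]
}}

```text
clock: 15.83
position: [0.4747, -0.233, 0.1023]
ee_rot: [3.095, 0.539, 0.0]
force: [-0.5, 0.8, -4.6]
width: 0.097
gripper_force: 40.0
```

```bash
python3 -c "
from cell import *
s=observe();print(s['position'],s['force'],s['gripper_force'],abs(s['dq']).max());print(sign_off())"
```

```text
[ 0.47473832 -0.23297893  0.10226693] [-0.47646618  0.79509634 -4.63948068] 39.992589354515076 0.001226313437316823
the job is handed in; nothing more can be done
None
```

I handed the job in at about 16 s with the pot standing released on the bench and the cover held still and level about 10 mm above the flange; in the scene camera holes a, b and d line up with their threads to about a millimetre (the top camera was blocked by the arm), and no verdict came back.

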